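Rotate the solder-paste stock in the sloped lane

ROBOT

A 6-joint arm with a two-finger parallel gripper is mounted at the origin on the work surface. World frame = base frame: x ahead of the robot, y to its left, z up, the work surface at z = 0. Lengths are in m, angles in rad, forces in N, time in s.
With the tool pointing down it reaches from about 0.35 to 0.975 m from the base axis. Payload 4.9 kg.
Tool frame: the origin (TCP) lies midway between the tips of the shut fingers; the grasp point (between the pads) lies 19 mm behind it; z points along the fingers, y is the line along which they close (so a half turn about z gives the same grasp; the last joint's range is limited). The gripper opens to 85 mm and grips with 20 to 120 N. Pads are 22 mm wide; open, the fingers measure 114 mm over their backs; the gripper's body (76 mm by 85 mm) begins 54 mm behind the grasp point. The pads swing forward as they close: fully open they stand 13 mm farther back than shut.
Start: joints at [1.162, 0.053, 1.613, -0, 1.476, -0.119], TCP at [0.179, 0.599, 0.231] pointing down, gripper open.
Joint ranges: [-3.01, 3.01], [-1.01, 2.22], [0.06, 2.58], [-1.02, 4.17], [0.09, 2.62], [-3.14, 3.14]. Speed limits (rad/s): [2.57, 2.57, 3.14, 3.14, 3.14, 3.14].

INTERFACE

Orientations are given as a unit quaternion [w, x, y, z].
In Python, from plant import manip gives the robot as it stands.
- The arm moves only by the tool move_arm, never from a script. Its argument "increments" is one flat list of numbers, 5 for each row, row after row: the shift along the tool's x, y, z in mm, then the turn about the tool's z in rad, then the opening, from 0 (shut) to 1 (fully open). In form: [tx, ty, tz, spin, jaw, tx, ty, tz, spin, jaw, ...]. A call has 1 to 8 rows; each row shifts and turns the commanded pose from where the row before left it, along the tool's axes as they then stand; what a row does not reach is not made up. A row lasts 1/12 s, in which the tool goes at most 41.7 mm and 7.16 degrees, less where a joint would pass 70% of its speed; a pose out of reach is approached as far as the arm can. A call with a gripper value outside its range is refused whole. The fingers move at their own pace and stop on an object; the grip force is fixed at half the most. Time passes only in rows, so rows that do not move let the fingers close. It gives the time, the measured TCP pose, the force, the opening and the grip force at its end, in the units of the state.
- manip.state(): the state, without advancing time (a new reading comes with each control period).
- manip.grab_frame(name): name is "side" or "top"; returns a dict with "image" (420x560x3 uint8, blue, green, red), "fov_y" (degrees; the focal length in pixels is half the picture's height over the tangent of half this angle, whatever the lens; pixels are square), "cx", "cy" (the principal point, pixels), "k1" (the pictures are not rectified: a ray, as slopes to the right and down, at radius r is drawn at 1 + k1 r^2 times it, then the intrinsics apply), "eye" and "rotation" of the camera in the world. Camera axes: x right, y down, z forward; pixel columns grow to the right and rows downward; lengths in m; the calibration is good to about 2 mm. A picture is of the moment at which its call begins. There is no depth.
- manip.job_done(): hands the job in; it is judged then, once.
The state is a dict: "time": time; "joint_pos": joint angles; "joint_vel": joint speeds; "joint_efforts": joint torques, N m; "tool_pos": TCP position; "tool_rot": TCP orientation; "contact_force": force on the tool from outside, world axes, zero at the start; "ft_torque": the same for the moment, N m; "gripper_width": opening from 0.0 (shut) to 1.0 (fully open); "grasp_force": force on a finger pad.
Only numpy, scipy, OpenCV 4.12 (cv2) and the standard library are available. Lean on these libraries where they do the work, as an engineer would, in place of code of your own. Each camera call takes 0.05 s, during which the arm holds its last target. There are 200 camera calls.

TASK

Pull the drawer of the grey unit well open, then take the two oldest orange-banded cartons from the low front end of the sloped lane, the very front one first, and lay them in the drawer. Then load every green-banded carton on the bench into the lane behind the one old carton that stays, so that all of them slide down into line, and finally push the drawer fully shut. Leave the other things on the bench where they are.

Things in the scene. Friction and masses are not known exactly. Their poses are not given: they have to be found in the camera images.
- deck: the lane's roller track, sloping 8 degrees, 385 mm long, 58 mm between blue flared rails (tops 18 mm above the rollers, 74 mm over all), a red stop 24 mm high at its low front end. Origin on the roller surface, mid-width, at the stop's inner face, 30 mm above the bench; x uphill to the open rear end, z square to the rollers. Slippery: cartons slide down by themselves to the stop or the next carton
- old1: stiff carton of solder-paste jars, 64 mm long (its x) x 52 x 52 mm, about 0.2 kg, brown with an orange band right round it and paper labels; origin at its centre. Old stock, the oldest: at the start it stands at the low front end of the lane against the red stop
- old2: stiff carton of solder-paste jars, 64 mm long (its x) x 52 x 52 mm, about 0.2 kg, brown with an orange band right round it and paper labels; origin at its centre. Old stock, the second oldest: at the start second in the lane, right behind the oldest
- old3: stiff carton of solder-paste jars, 64 mm long (its x) x 52 x 52 mm, about 0.2 kg, brown with an orange band right round it and paper labels; origin at its centre. Old stock, the newest of the three: at the start third in the lane; it stays in the lane
- unit_drawer0 (a joint): opening of the drawer of the low grey unit, m: 0 shut, 0.157 fully open; it slides level out of the unit towards the robot side with 1 N of friction and stays where it is left. The unit is 230 deep x 240 wide x 108 mm high, fixed
- unit_drawer0_handle (a point): middle of the drawer's steel bar handle: a level bar of 11 mm diameter, 120 mm long, 35 mm in front of the drawer's blue front, about 38 mm below the unit's top. It moves with the drawer; its x points into the unit (the drawer opens towards -x), y along the bar, z up
- drawer_in (a point): point on the drawer's inner floor, mid-width, 62 mm behind the inner face of its front wall; moves with the drawer; x to the drawer's rear, y across, z up. The drawer is 185 mm long x 198 mm wide inside, walls 64 mm high; open by q, the first (q - 6 mm) behind its front wall is open to above, the rest lies under the unit's top
- new1: stiff carton of solder-paste jars, 64 mm long (its x) x 52 x 52 mm, about 0.2 kg, brown with a green band right round it and paper labels; origin at its centre. New stock, at the start on the bench in front of the lane; two to four of these are present, the others are absent
- new2: stiff carton of solder-paste jars, 64 mm long (its x) x 52 x 52 mm, about 0.2 kg, brown with a green band right round it and paper labels; origin at its centre. New stock, at the start on the bench in front of the lane; two to four of these are present, the others are absent
- new3: stiff carton of solder-paste jars, 64 mm long (its x) x 52 x 52 mm, about 0.2 kg, brown with a green band right round it and paper labels; origin at its centre. New stock, at the start on the bench in front of the lane; two to four of these are present, the others are absent
- new4: stiff carton of solder-paste jars, 64 mm long (its x) x 52 x 52 mm, about 0.2 kg, brown with a green band right round it and paper labels; origin at its centre. New stock, at the start on the bench in front of the lane; two to four of these are present, the others are absent
- flux_bottle: amber bottle with a white cap, 150 mm tall, 60 mm across; origin under its base. Not part of the job
- jar: white jar with a blue cap, 80 mm tall, 64 mm across; origin under its base. Not part of the job
- reel: bare metal solder reel standing on end, 50 mm tall, 62 mm across; origin under its base. Not part of the job
- board: green circuit board, 75 x 50 x 9 mm, flat on the bench; origin under its middle. Not part of the job
- meter: yellow multimeter lying on its back, 150 x 75 x 40 mm; origin under its middle. Not part of the job
- driver: screwdriver lying on the bench. Not part of the job
Not all that is in view belongs to the job. What is shaped like the old2 but pink or yellow is not meant.

How it is judged:
By the outcome, as a careful person would: the job done as asked, in the order asked, and still so for the second after the job is handed in, with the robot touching nothing.
Of new1, new2, new3, new4 only 2 to 4 are there at a start; the rules pass over those that are not, and their reading is None.
At some moment in a run one of new1, new2, new3, new4 may be knocked a few centimetres aside while the robot is not near it.
Once in a run the grip may slacken for a moment while it holds something.
It also fails if it takes over 210 s, if anything falls off the work surface, if the arm or the gripper's body presses on something with over 40 N, if the wrist force passes 120 N, or if a joint passes its speed limit or range.

## Working session

There is one attempt and no reset: what is moved stays moved. The work goes in short steps, Python scripts to look and compute and a tool call to move; the robot and the scene stay as the last step left them, time stands still between calls to the robot, and variables do not carry over. Pictures are saved under pics/ and viewed, at most 14 in all, crops included, and the job is handed in when it is done.

Besides the shell and the picture viewer there is one more tool, called after ">>>" as name(argument=value, ...), one argument or row to a line, values as JSON. move_arm: Moves the arm, as the interface text tells. Its arguments: {"type":"object","properties":{"increments":{"type":"array"}},"required":["increments"]}

```bash
mkdir -p pics
cat > h.py <<'E'
import numpy as np, cv2, json
from plant import manip
from scipy.spatial.transform import Rotation as R
def grab(n,fn=None):
    f=manip.grab_frame(n)
    if fn: cv2.imwrite('pics/'+fn,f['image'])
    return f
def K(f):
    fl=210/np.tan(np.radians(f['fov_y'])/2); return fl
def ray(f,u,v):
    fl=K(f); d=np.array([(u-f['cx'])/fl,(v-f['cy'])/fl]); s=d.copy()
    for _ in range(30): s=d/(1+f['k1']*(s@s))
    return np.asarray(f['rotation'])@np.array([s[0],s[1],1.])
def pt(f,u,v,z):
    r=ray(f,u,v); e=np.asarray(f['eye']); return e+r*(z-e[2])/r[2]
def proj(f,p):
    c=np.asarray(f['rotation']).T@(np.asarray(p)-np.asarray(f['eye'])); s=c[:2]/c[2]; s=s*(1+f['k1']*(s@s)); return s*K(f)+[f['cx'],f['cy']]
E
python3 - <<'E'
from h import *
for n in('side','top'):
    f=grab(n,n+'0.png'); print({k:v for k,v in f.items() if k!='image'})
print(manip.state())
E
```

```text
{'fov_y': 49.567120813960784, 'cx': 281.71730428369506, 'cy': 215.78019194141427, 'k1': -0.10804894764610842, 'eye': array([-0.13526162, -0.9125563 ,  0.93255209]), 'rotation': array([-0.41044495,  0.84391694, -0.3129763 ,  0.14623601])}
{'fov_y': 50.93545666601167, 'cx': 276.78114099647104, 'cy': 206.76987946093445, 'k1': -0.06678297194947111, 'eye': array([ 0.27301149, -0.0752998 ,  1.46475968]), 'rotation': array([ 0.06955516, -0.67957319,  0.72637319, -0.07565943])}
{'time': 0.1, 'joint_pos': array([ 1.16200246e+00,  5.33108364e-02,  1.61414982e+00, -1.37279093e-05,
        1.47600806e+00, -1.19007925e-01]), 'joint_vel': array([-0.00074693, -0.00256919, -0.0028219 , -0.00082907,  0.00184868,
        0.00039496]), 'joint_efforts': array([-8.78288375e-06, -3.94908071e+01, -3.71363068e+01, -6.11117207e-05,
        3.98165721e-03, -1.32191857e-05]), 'tool_pos': array([0.17837446, 0.59841771, 0.23017767]), 'tool_rot': array([-2.38086978e-04,  1.44385809e-01,  9.89521025e-01, -9.07335106e-04]), 'contact_force': array([ 0.07126802, -0.49905832,  0.00612718]), 'ft_torque': array([0.03864715, 0.0244581 , 0.01464213]), 'grasp_force': 0.0, 'gripper_width': 1.0006340698798155}
```

View pics/side0.png

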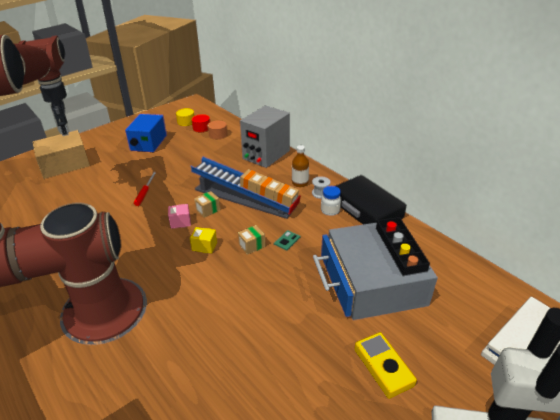

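View pics/top0.png

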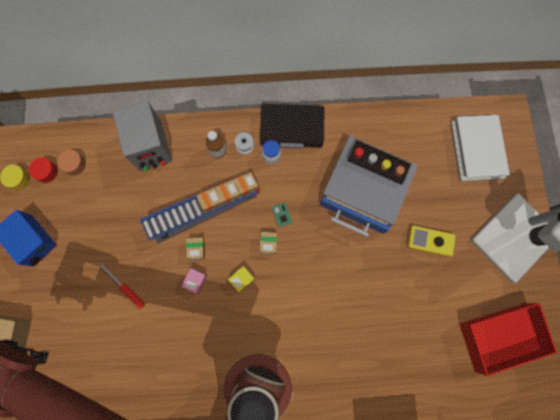

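The side view shows two green-banded cartons at (206,204) and (252,238). The lane has three orange cartons with the red stop at (295,207), and the unit handle is at (323,272). In the top view the greens are at (195,248) and (268,242), the orange row runs (207,195) to (250,182), with the stop at (257,182), and the handle is at (350,224).

Possible mix-ups in the top view are pink (193,281), yellow (241,278) and the board (282,214). None of them has a green band on brown. I'll check this in a crop.

```bash
sed -i "s/f=manip.grab_frame(n)/f=manip.grab_frame(n); q=f['rotation']; f['rotation']=R.from_quat([q[1],q[2],q[3],q[0]]).as_matrix()/" h.py
python3 - <<'E'
from h import *
im=cv2.imread('pics/top0.png')
c=cv2.resize(im[160:300,130:310],None,fx=4.4,fy=4.25,interpolation=cv2.INTER_CUBIC)
c=cv2.resize(im[160:300,130:310],None,fx=4,fy=4,interpolation=cv2.INTER_CUBIC); cv2.imwrite('pics/c1.png',c)
c=cv2.resize(im[130:250,310:430],None,fx=5,fy=5,interpolation=cv2.INTER_CUBIC); cv2.imwrite('pics/c2.png',c)
E
```

```text
(no output)
```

View pics/c1.png

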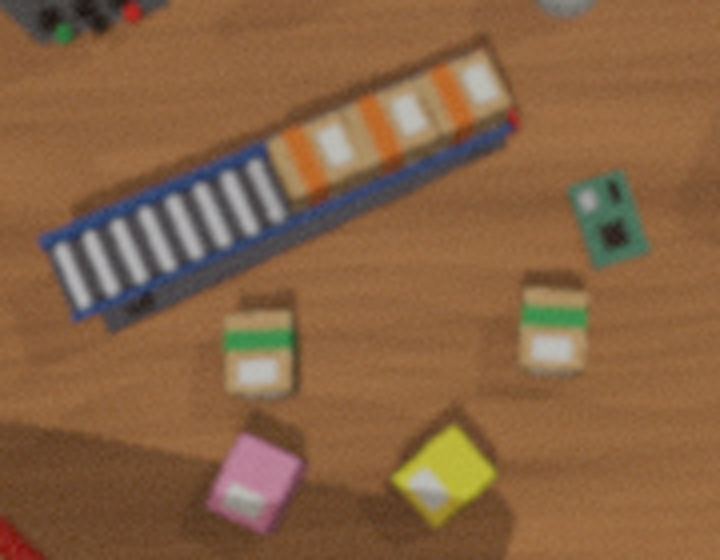

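View pics/c2.png

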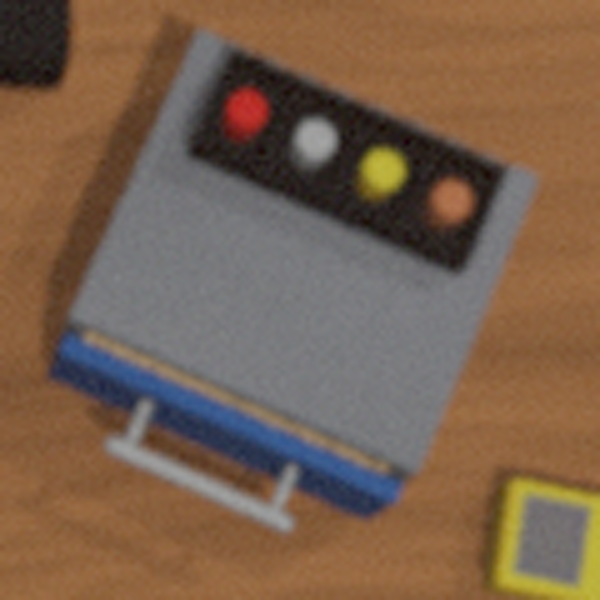

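The crop confirms the picks: the lane runs from its rear at crop (60,280) to the stop at (513,120), the greens are at (260,350) and (553,328), and pink and yellow are separate. In the second crop the handle bar runs (108,443) to (290,527), and the unit's top corners are at (197,28), (538,178), (410,475) and (70,325).

Run:
```python
from h import *
f=grab('top')
c1=lambda x,y:(130-.375+x/4,160-.375+y/4)
c2=lambda x,y:(310-.4+x/5,130-.4+y/5)
def g(name,P):
    Q=[pt(f,*c,z) for c,z in P]
    print(name,[tuple(np.round(q[:2]*1000,0)) for q in Q]); return np.array(Q)
a=g('A',[(c1(x,y),.052) for x,y in((226,312),(292,310),(293,386),(226,389))])
b=g('B',[(c1(x,y),.052) for x,y in((523,287),(588,290),(585,366),(521,364))])
for q in(a,b):
    print('ctr',q.mean(0),'len',np.linalg.norm(q[0]-q[3]),np.linalg.norm(q[1]-q[2]),'wid',np.linalg.norm(q[0]-q[1]), 'yaw',[np.degrees(np.arctan2(*(q[i]-q[j])[1::-1])) for i,j in((0,3),(1,2))])
d=g('rails rearL rearR frontR frontL',[(c1(43,238),.101),(c1(75,320),.101),(c1(515,128),.048)])
print('len',np.linalg.norm(d[1]-d[2]),'w',np.linalg.norm(d[0]-d[1]),'yaw',np.degrees(np.arctan2(*(d[1]-d[2])[1::-1])))
o=g('old1 front/band/rear top',[(c1(485,50),.030+.0515),(c1(512,103),.0815),(c1(270,140),.1082),(c1(290,202),.1082)])
m=(o[:2].mean(0),o[2:].mean(0));print('lane mid',m,'len',np.linalg.norm(m[1]-m[0]),'yaw',np.degrees(np.arctan2(*(m[1]-m[0])[1::-1])))
u=g('unit RL RR FR FL',[(c2(x,y),.108) for x,y in((197,28),(538,178),(410,475),(70,325))])
print(np.linalg.norm(u[1]-u[0]),np.linalg.norm(u[2]-u[1]),np.linalg.norm(u[3]-u[2]))
h=g('handle',[(c2(110,443),.0755),(c2(291,525),.0755)])
print(h.mean(0),'len',np.linalg.norm(h[0]-h[1]),'yaw into',np.degrees(np.arctan2(*(h[0]-h[1])[1::-1]))-90)
s=grab('side')
for p in (a.mean(0),b.mean(0),m[0],m[1],h[0],h[1],*u): print(proj(s,p).round(0))
```

```text
A [(np.float64(485.0), np.float64(202.0)), (np.float64(483.0), np.float64(148.0)), (np.float64(422.0), np.float64(150.0)), (np.float64(423.0), np.float64(204.0))]
B [(np.float64(490.0), np.float64(-39.0)), (np.float64(484.0), np.float64(-91.0)), (np.float64(422.0), np.float64(-85.0)), (np.float64(427.0), np.float64(-34.0))]
ctr [0.45311782 0.17592409 0.052     ] len 0.062275154898644124 0.06145998252166838 wid 0.05356094226189364 yaw [np.float64(-1.5552151460664074), np.float64(-1.2176059728496256)]
ctr [ 0.45577871 -0.0622927   0.052     ] len 0.06242400500594411 0.06161438120301436 wid 0.05264699947915432 yaw [np.float64(-4.882489990087327), np.float64(-6.057641705239433)]
rails rearL rearR frontR frontL [(np.float64(546.0), np.float64(336.0)), (np.float64(479.0), np.float64(311.0)), (np.float64(623.0), np.float64(-40.0))]
len 0.38349775366432237 w 0.07141397392468198 yaw 112.32127993409046
old1 front/band/rear top [(np.float64(682.0), np.float64(-20.0)), (np.float64(636.0), np.float64(-40.0)), (np.float64(611.0), np.float64(153.0)), (np.float64(560.0), np.float64(138.0))]
lane mid (array([ 0.6588484 , -0.03015155,  0.0815    ]), array([0.58592917, 0.14538147, 0.1082    ])) len 0.19194255778371613 yaw 112.55878117330052
unit RL RR FR FL [(np.float64(778.0), np.float64(-348.0)), (np.float64(662.0), np.float64(-559.0)), (np.float64(475.0), np.float64(-452.0)), (np.float64(585.0), np.float64(-247.0))]
0.2405303631258627 0.21605983280406132 0.23247922156146017
handle [(np.float64(513.0), np.float64(-270.0)), (np.float64(453.0), np.float64(-381.0))]
[ 0.48302376 -0.32529423  0.0755    ] len 0.12618343890529896 yaw into -28.7411011193853
[206. 198.]
[251. 233.]
[295. 194.]
[243. 173.]
[313. 255.]
[326. 288.]
[398. 219.]
[435. 278.]
[354. 291.]
[326. 231.]
```

```bash
cat >> h.py <<'E'
def tool():
    s=manip.state(); q=s['tool_rot']; M=R.from_quat([q[1],q[2],q[3],q[0]]).as_matrix()
    return np.array(s['tool_pos'])*1000,M,s
def plan(wps,cur=None):
    """wps: (x,y,z mm, yaw deg of tool y); prints the shift and spin per row, and n rows, for each leg"""
    p,M,s=tool(); yaw=np.arctan2(M[1,1],M[0,1])
    print('t',round(s['time'],1),'tcp',p.round(1),'yaw',round(np.degrees(yaw),1),'tilt',M[:,2].round(3),'w',round(s['gripper_width'],3),'F',np.round(s['contact_force'],1),'grip',round(float(s['grasp_force']),1),'j6',round(s['joint_pos'][5],2))
    for x,y,z,a in wps:
        d=np.array([x,y,z])-p; dy=(np.radians(a)-yaw+np.pi)%(2*np.pi)-np.pi
        n=int(np.ceil(max(np.linalg.norm(d)/38,abs(dy)/.115,1))); rows=[]; st=dy/n
        q=p.copy();yw=yaw
        for i in range(n):
            want=p+d*(i+1)/n; e=want-q
            Y=np.array([np.cos(yw),np.sin(yw),0]);Z=np.array([0,0,-1]);X=np.cross(Y,Z)
            r=np.round([e@X,e@Y,e@Z]); q=q+r[0]*X+r[1]*Y+r[2]*Z; sp=round(-st,2); yw-=sp; rows.append([*r.astype(int).tolist(),sp])
        print((x,y,z,a),n,rows); p=q;yaw=yw
E
python3 - <<'E'
from h import *
plan([(500,380,230,35),(560,-60,230,-15),(483,-325,170,-29),(483,-325,51,-29)])
E
```

```text
t 0.2 tcp [178.4 598.6 230.5] yaw 73.4 tilt [-0.    -0.001 -1.   ] w 0.998 F [-0.8 -0.1  0.2] grip 0.0 j6 -0.12
(500, 380, 230, 35) 11 [[-34, -11, 0, np.float64(0.06)], [-34, -8, 0, np.float64(0.06)], [-35, -7, 0, np.float64(0.06)], [-35, -4, 0, np.float64(0.06)], [-35, -3, 0, np.float64(0.06)], [-35, 0, 0, np.float64(0.06)], [-36, 2, 0, np.float64(0.06)], [-35, 4, 0, np.float64(0.06)], [-35, 6, 0, np.float64(0.06)], [-34, 8, 0, np.float64(0.06)], [-34, 10, 1, np.float64(0.06)]]
(560, -60, 230, -15) 12 [[-33, -17, 0, np.float64(0.07)], [-34, -15, 0, np.float64(0.07)], [-34, -13, 0, np.float64(0.07)], [-36, -10, 0, np.float64(0.07)], [-36, -7, 0, np.float64(0.07)], [-37, -5, 0, np.float64(0.07)], [-37, -3, 0, np.float64(0.07)], [-37, 0, 0, np.float64(0.07)], [-37, 3, 0, np.float64(0.07)], [-36, 6, 0, np.float64(0.07)], [-36, 7, 0, np.float64(0.07)], [-36, 11, 0, np.float64(0.07)]]
(483, -325, 170, -29) 8 [[-34, -2, 7, np.float64(0.04)], [-35, -1, 8, np.float64(0.04)], [-34, 0, 7, np.float64(0.04)], [-35, 2, 8, np.float64(0.04)], [-34, 4, 7, np.float64(0.04)], [-34, 4, 8, np.float64(0.04)], [-34, 6, 7, np.float64(0.04)], [-34, 8, 8, np.float64(0.04)]]
(483, -325, 51, -29) 4 [[0, 0, 30, np.float64(-0.01)], [0, 0, 29, np.float64(-0.01)], [0, 0, 30, np.float64(-0.01)], [0, 0, 30, np.float64(-0.01)]]
```

>>> move_arm(
  increments=[-34,-11,0,0.06,1,-34,-8,0,0.06,1,-35,-7,0,0.06,1,-35,-4,0,0.06,1,-35,-3,0,0.06,1,-35,0,0,0.06,1,-36,2,0,0.06,1,-35,4,0,0.06,1],
)

```text
time: 0.87
tool_pos: [0.4139, 0.4387, 0.2311]
tool_rot: [-0.0, 0.377, 0.926, -0.0]
contact_force: [0.5, 0.6, -0.4]
gripper_width: 1.002
grasp_force: 0.0
```

>>> move_arm(
  increments=[-35,6,0,0.06,1,-34,8,0,0.06,1,-34,10,0,0.06,1,-33,-17,0,0.07,1,-34,-15,0,0.07,1,-34,-13,0,0.07,1,-36,-10,0,0.07,1,-36,-7,0,0.07,1],
)

```text
time: 1.53
tool_pos: [0.5252, 0.1954, 0.231]
tool_rot: [-0.0, 0.606, 0.795, -0.0]
contact_force: [0.3, -0.2, 0.4]
gripper_width: 1.0
grasp_force: 0.0
```

>>> move_arm(
  increments=[-37,-5,0,0.07,1,-37,-3,0,0.07,1,-37,0,0,0.07,1,-37,3,0,0.07,1,-36,6,0,0.07,1,-36,7,0,0.07,1,-36,11,0,0.07,0.6,0,0,0,0,0.3],
)

```text
time: 2.2
tool_pos: [0.5606, -0.0654, 0.2311]
tool_rot: [0.001, 0.783, 0.622, -0.001]
contact_force: [-1.3, 1.1, -0.2]
gripper_width: 0.748
grasp_force: 0.0
```

```bash
sed -i 's/sp=round(-st,2)/sp=float(round(-st,2))/' h.py
python3 - <<'E'
from h import *
plan([(483,-325,150,-29),(483,-325,51,-29)])
E
```

```text
t 2.2 tcp [560.6 -65.4 231.1] yaw -13.0 tilt [-0.    -0.003 -1.   ] w 0.748 F [-1.3  1.1 -0.2] grip 0.0 j6 -0.02
(483, -325, 150, -29) 8 [[-34, -2, 10, 0.03], [-34, -1, 10, 0.03], [-34, 0, 10, 0.03], [-33, 1, 11, 0.03], [-34, 1, 10, 0.03], [-34, 3, 10, 0.03], [-34, 4, 10, 0.03], [-33, 5, 10, 0.03]]
(483, -325, 51, -29) 3 [[0, 0, 33, 0.01], [0, 0, 33, 0.01], [0, 0, 33, 0.01]]
```

>>> move_arm(
  increments=[-34,-2,10,0.03,0.3,-34,-1,10,0.03,0.3,-34,0,10,0.03,0.3,-33,1,11,0.03,0.3,-34,1,10,0.03,0.3,-34,3,10,0.03,0.3,-34,4,10,0.03,0.3,-33,5,10,0.03,0.3],
)

```text
time: 2.87
tool_pos: [0.4839, -0.321, 0.1497]
tool_rot: [-0.0, 0.85, 0.527, 0.0]
contact_force: [-0.1, -0.2, -0.2]
gripper_width: 0.298
grasp_force: 0.0
```

Run:
```python
from h import *
plan([(483,-325,51,-29)])
f=grab('top'); c=cv2.resize(f['image'][150:270,290:430],None,fx=5,fy=5,interpolation=cv2.INTER_CUBIC); cv2.imwrite('pics/c3.png',c)
```

```text
t 2.9 tcp [ 483.9 -321.   149.7] yaw -26.4 tilt [-0.  0. -1.] w 0.298 F [-0.1 -0.2 -0.2] grip 0.0 j6 -0.25
(483, -325, 51, -29) 3 [[-1, 0, 33, 0.02], [-2, 1, 33, 0.02], [-1, 0, 33, 0.02]]
```

View pics/c3.png

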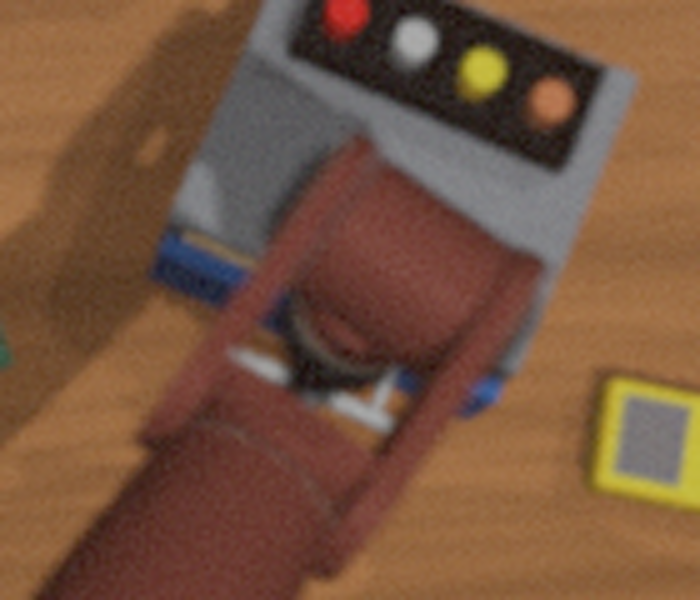

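The gripper (315,370) stands over the bar. Descending, then gripping it.

>>> move_arm(
  increments=[-2,0,25,0.02,0.3,-2,0,25,0.02,0.3,0,0,15,0,0.3,0,0,15,0,0.3,0,0,10,0,0.3,0,0,8,0,0.3,0,0,0,0,0.3,0,0,0,0,0.3],
)

```text
time: 3.58
tool_pos: [0.483, -0.3233, 0.0525]
tool_rot: [-0.0, 0.86, 0.511, 0.0]
contact_force: [-0.3, -1.2, 0.0]
gripper_width: 0.3
grasp_force: 0.0
```

>>> move_arm(
  increments=[0,0,0,0,0,0,0,0,0,0,0,0,0,0,0,0,0,0,0,0],
)

```text
time: 3.92
tool_pos: [0.4838, -0.3239, 0.0538]
tool_rot: [0.001, 0.86, 0.511, 0.001]
contact_force: [1.0, 1.6, 4.0]
gripper_width: 0.107
grasp_force: 58.6
```

>>> move_arm(
  increments=[0,-8,0,0,0,0,-14,0,0,0,0,-20,0,0,0,0,-24,0,0,0,0,-24,0,0,0,0,-24,0,0,0,0,-22,0,0,0,0,-12,0,0,0],
)

```text
time: 4.58
tool_pos: [0.3538, -0.253, 0.0539]
tool_rot: [0.004, 0.86, 0.51, 0.002]
contact_force: [45.9, -19.5, -31.9]
gripper_width: 0.103
grasp_force: 57.8
```

>>> move_arm(
  increments=[0,-4,0,0,0,0,0,0,0,0,0,0,0,0,0.3,0,0,0,0,0.3,0,0,-25,0,0.3,0,0,-35,0,0.3,0,0,-40,0,0.5,0,0,-40,0,1],
)

```text
time: 5.25
tool_pos: [0.3479, -0.2496, 0.1924]
tool_rot: [-0.002, 0.86, 0.511, -0.001]
contact_force: [1.0, -1.2, 0.3]
gripper_width: 0.573
grasp_force: 0.0
```

Run:
```python
from h import *
plan([(560,-200,220,-5),(646,1,220,22.4),(646,1,53,22.4)])
```

```text
t 5.2 tcp [ 347.9 -249.6  192.4] yaw -28.6 tilt [-0.003  0.002 -1.   ] w 0.573 F [ 1.  -1.2  0.3] grip 0.0 j6 -0.3
(560, -200, 220, -5) 6 [[24, 27, -5, -0.07], [22, 29, -4, -0.07], [21, 30, -5, -0.07], [18, 32, -4, -0.07], [15, 32, -5, -0.07], [14, 34, -5, -0.07]]
(646, 1, 220, 22.4) 6 [[34, 12, 0, -0.08], [34, 14, 0, -0.08], [32, 17, 0, -0.08], [31, 20, 0, -0.08], [29, 21, 0, -0.08], [27, 25, 0, -0.08]]
(646, 1, 53, 22.4) 5 [[0, 0, 33, 0.0], [0, 0, 34, 0.0], [0, 0, 33, 0.0], [0, 0, 34, 0.0], [0, 0, 33, 0.0]]
```

>>> move_arm(
  increments=[24,27,-5,-0.07,1,22,29,-4,-0.07,1,21,30,-5,-0.07,1,18,32,-4,-0.07,1,15,32,-5,-0.07,1,14,34,-5,-0.07,1,34,12,0,-0.08,1,34,14,0,-0.08,1],
)

```text
time: 5.92
tool_pos: [0.5908, -0.1336, 0.2195]
tool_rot: [-0.001, 0.677, 0.736, -0.001]
contact_force: [-1.0, 0.3, 0.6]
gripper_width: 1.002
grasp_force: 0.0
```

Run:
```python
from h import *
plan([(646,1,220,22.4),(646,1,53,22.4)])
f=grab('top'); cv2.imwrite('pics/c4.png',cv2.resize(f['image'][120:290,150:430],None,fx=2.8,fy=2.8,interpolation=cv2.INTER_CUBIC))
```

```text
t 5.9 tcp [ 590.8 -133.6  219.5] yaw 4.8 tilt [-0.002  0.    -1.   ] w 1.002 F [-1.   0.3  0.6] grip 0.0 j6 -0.43
(646, 1, 220, 22.4) 4 [[32, 17, 0, -0.08], [31, 19, 0, -0.08], [30, 21, 0, -0.08], [27, 24, -1, -0.08]]
(646, 1, 53, 22.4) 5 [[0, 0, 33, 0.0], [0, 0, 34, 0.0], [0, 0, 33, 0.0], [0, 0, 34, 0.0], [0, 0, 33, 0.0]]
```

View pics/c4.png

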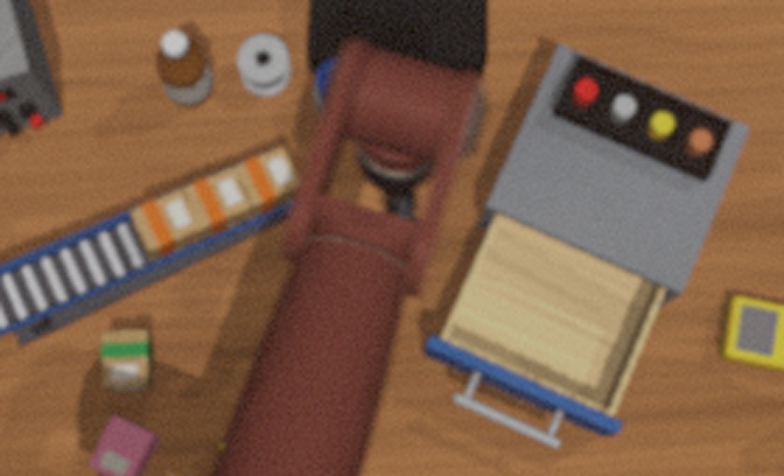

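The drawer is open: its handle runs crop (457,398) to (558,440) and the interior is visible. The lane is unchanged. I'll measure the drawer opening and how near the jar stands to the lane.

Run:
```python
from h import *
f=grab('top')
c4=lambda x,y:(149.68+x/2.8,119.68+y/2.8)
h=[pt(f,*c4(457,398),.0755),pt(f,*c4(558,440),.0755)]; m=sum(h)/2; print('handle',m, 'moved',np.linalg.norm(m[:2]-[.483,-.325]))
print('front wall outer top ends z~.1',pt(f,*c4(428,342),.09),pt(f,*c4(620,425),.09))
print('jar',pt(f,271,150,.08),'reel',pt(f,244,142,.05))
```

```text
handle [ 0.35131559 -0.252994    0.0755    ] moved 0.15008546909071424
front wall outer top ends z~.1 [ 0.44195505 -0.16999232  0.09      ] [ 0.33513437 -0.37549092  0.09      ]
jar [ 0.75369701 -0.0907796   0.08      ] reel [ 0.79868774 -0.00166866  0.05      ]
```

>>> move_arm(
  increments=[32,17,0,-0.08,1,31,19,0,-0.08,1,30,21,0,-0.08,1,27,24,0,-0.08,1,0,0,0,0,1],
)

```text
time: 6.43
tool_pos: [0.6461, 0.0048, 0.2196]
tool_rot: [-0.001, 0.549, 0.836, 0.0]
contact_force: [-1.2, 0.8, -0.5]
gripper_width: 1.001
grasp_force: 0.0
```

Run:
```python
from h import *
plan([(646,1,53,22.4)])
```

```text
t 6.4 tcp [646.1   4.8 219.6] yaw 23.4 tilt [-0.001  0.002 -1.   ] w 1.001 F [-1.2  0.8 -0.5] grip 0.0 j6 -0.52
(646, 1, 53, 22.4) 5 [[-1, 0, 33, 0.0], [0, -1, 34, 0.0], [-1, 0, 33, 0.0], [-1, 0, 33, 0.0], [0, -1, 34, 0.0]]
```

>>> move_arm(
  increments=[-3,-1,35,0.02,1,-1,-1,35,0,1,0,0,35,0,1,0,0,25,0,1,0,0,15,0,1,0,0,12,0,1,0,0,8,0,1,0,0,0,0,1],
)

```text
time: 7.1
tool_pos: [0.6448, -0.0044, 0.0543]
tool_rot: [-0.001, 0.561, 0.828, -0.0]
contact_force: [-0.5, 0.2, 0.0]
gripper_width: 1.003
grasp_force: 0.0
```

>>> move_arm(
  increments=[0,0,0,0,0.5,0,0,0,0,0.4,0,0,0,0,0.3,0,0,0,0,0.2,0,0,0,0,0],
)

```text
time: 7.52
tool_pos: [0.6476, -0.004, 0.0575]
tool_rot: [0.002, 0.56, 0.828, 0.001]
contact_force: [3.9, 1.8, 1.8]
gripper_width: 0.595
grasp_force: 68.7
```

>>> move_arm(
  increments=[-1,0,-10,0,0,-3,0,-20,0,0,-4,0,-30,0,0,0,0,-35,0,0,0,0,-35,0,0,0,0,-30,0,0,0,0,0,0,0],
)

```text
time: 8.1
tool_pos: [0.6515, -0.0121, 0.2239]
tool_rot: [0.005, 0.56, 0.828, 0.002]
contact_force: [1.1, 0.2, -0.6]
gripper_width: 0.595
grasp_force: 68.1
```

Run:
```python
from h import *
# drawer frame: handle centre moved to (351,-253); inner face of front wall ~ handle + 35 + wall
a=np.radians(-29); ux=np.array([np.cos(a),np.sin(a)]); uy=np.array([-ux[1],ux[0]])
h=np.array([351,-253.])
for k in (62+43,):
    for y in (45,-45): print('place',y,h+ux*k+uy*y)
f=grab('top'); cv2.imwrite('pics/c5.png',cv2.resize(f['image'][130:270,150:430],None,fx=2.8,fy=2.8,interpolation=cv2.INTER_CUBIC))
p=h+ux*105+uy*45
plan([(560,-120,215,5),(*p,215,-29),(*p,80,-29)])
```

```text
place 45 [ 464.65150216 -264.5471233 ]
place -45 [ 421.01863634 -343.26289695]
t 8.2 tcp [650.2 -11.9 220.1] yaw 21.8 tilt [ 0.007 -0.001 -1.   ] w 0.601 F [ 0.8 -0.8 -2.4] grip 68.0 j6 -0.51
(560, -120, 215, 5) 4 [[-17, -31, 1, 0.07], [-19, -30, 2, 0.07], [-20, -28, 1, 0.07], [-23, -27, 1, 0.07]]
(np.float64(464.6515021607217), np.float64(-264.54712330459256), 215, -29) 6 [[-22, -18, 0, 0.1], [-25, -16, 0, 0.1], [-25, -14, 0, 0.1], [-27, -10, 0, 0.1], [-28, -8, 0, 0.1], [-28, -6, 0, 0.1]]
(np.float64(464.6515021607217), np.float64(-264.54712330459256), 80, -29) 4 [[0, 0, 34, 0.0], [0, 0, 34, 0.0], [0, 0, 33, 0.0], [0, 0, 34, 0.0]]
```

View pics/c5.png

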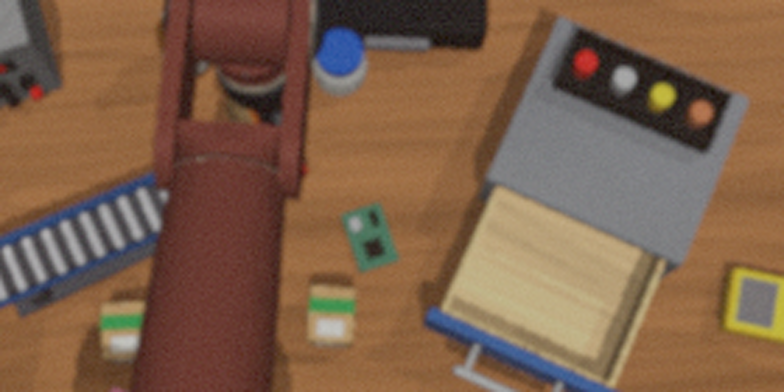

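>>> move_arm(
  increments=[-17,-31,1,0.07,0,-19,-30,2,0.07,0,-20,-28,1,0.07,0,-23,-27,1,0.07,0,-22,-18,0,0.1,0,-25,-16,0,0.1,0,-25,-14,0,0.1,0,-27,-10,0,0.1,0],
)

```text
time: 8.82
tool_pos: [0.4921, -0.2162, 0.207]
tool_rot: [-0.003, 0.806, 0.592, -0.001]
contact_force: [0.4, -0.3, -2.8]
gripper_width: 0.601
grasp_force: 67.9
```

>>> move_arm(
  increments=[-28,-8,0,0.1,0,-28,-5,0,0.1,0,0,0,0,0,0,0,0,0,0,0],
)

```text
time: 9.15
tool_pos: [0.4616, -0.2644, 0.2075]
tool_rot: [-0.002, 0.86, 0.51, -0.001]
contact_force: [0.4, 0.6, -2.4]
gripper_width: 0.596
grasp_force: 67.5
```

Run:
```python
from h import *
plan([(466,-265,80,-29)])
```

```text
t 9.2 tcp [ 461.6 -264.4  207.5] yaw -28.7 tilt [-0.004  0.003 -1.   ] w 0.596 F [ 0.4  0.6 -2.4] grip 67.5 j6 -0.16
(466, -265, 80, -29) 4 [[0, 1, 32, 0.0], [1, 1, 32, 0.0], [0, 1, 32, 0.0], [1, 1, 32, 0.0]]
```

>>> move_arm(
  increments=[0,2,32,0,0,1,2,32,0,0,0,0,32,0,0,0,0,25,0,0,0,0,12,0,0,0,0,8,0,0,0,0,0,0,0],
)

```text
time: 9.73
tool_pos: [0.4667, -0.264, 0.0672]
tool_rot: [-0.002, 0.859, 0.511, -0.001]
contact_force: [0.3, -0.4, -2.5]
gripper_width: 0.599
grasp_force: 67.3
```

>>> move_arm(
  increments=[0,0,5,0,0,0,0,5,0,0,0,0,0,0,0],
)

```text
time: 9.98
tool_pos: [0.468, -0.2657, 0.0598]
tool_rot: [0.001, 0.86, 0.511, 0.0]
contact_force: [-0.5, 0.7, -2.0]
gripper_width: 0.597
grasp_force: 67.4
```

>>> move_arm(
  increments=[0,0,5,0,0,0,0,4,0,0,0,0,0,0,0],
)

```text
time: 10.23
tool_pos: [0.4671, -0.2652, 0.0497]
tool_rot: [-0.0, 0.86, 0.511, -0.0]
contact_force: [-0.3, 0.8, -2.8]
gripper_width: 0.596
grasp_force: 67.4
```

>>> move_arm(
  increments=[0,0,4,0,0,0,0,0,0,0],
)

```text
time: 10.4
tool_pos: [0.4684, -0.2661, 0.0472]
tool_rot: [0.001, 0.86, 0.511, 0.0]
contact_force: [0.1, -0.2, 0.3]
gripper_width: 0.593
grasp_force: 68.8
```

>>> move_arm(
  increments=[0,0,3,0,0,0,0,0,0,0],
)

```text
time: 10.57
tool_pos: [0.469, -0.2665, 0.045]
tool_rot: [0.002, 0.86, 0.511, 0.001]
contact_force: [1.8, 0.5, 3.5]
gripper_width: 0.596
grasp_force: 70.2
```

>>> move_arm(
  increments=[0,0,0,0,0.7,0,0,0,0,0.8,0,0,-10,0,0.8,0,0,-30,0,0.8,0,0,-35,0,0.8,0,0,-35,0,1,0,0,-35,0,1,0,0,-25,0,1],
)

```text
time: 11.23
tool_pos: [0.468, -0.2658, 0.2173]
tool_rot: [0.002, 0.86, 0.511, 0.001]
contact_force: [0.4, -0.8, 0.0]
gripper_width: 1.0
grasp_force: 0.0
```

Run:
```python
from h import *
plan([(590,-130,220,0),(648,-2,220,22.0)])
```

```text
t 11.2 tcp [ 468.  -265.8  217.3] yaw -28.6 tilt [ 0.003 -0.002 -1.   ] w 1.0 F [ 0.4 -0.8  0. ] grip 0.0 j6 -0.16
(590, -130, 220, 0) 5 [[36, 8, -1, -0.1], [34, 12, 0, -0.1], [33, 16, -1, -0.1], [32, 18, 0, -0.1], [29, 22, -1, -0.1]]
(648, -2, 220, 22.0) 4 [[32, 14, 0, -0.1], [30, 18, 0, -0.1], [29, 21, 0, -0.1], [26, 23, 0, -0.1]]
```

>>> move_arm(
  increments=[36,8,-1,-0.1,1,34,12,0,-0.1,1,33,16,-1,-0.1,1,32,18,0,-0.1,1,29,22,-1,-0.1,1,0,0,0,0,1],
)

```text
time: 11.73
tool_pos: [0.5924, -0.1253, 0.2166]
tool_rot: [-0.0, 0.704, 0.71, 0.001]
contact_force: [-0.5, -0.8, -0.1]
gripper_width: 1.001
grasp_force: 0.0
```

Run:
```python
from h import *
plan([(648,-2,220,22.0)])
f=grab('top'); cv2.imwrite('pics/c6.png',cv2.resize(f['image'][130:290,130:410],None,fx=2.8,fy=2.8,interpolation=cv2.INTER_CUBIC))
```

```text
t 11.7 tcp [ 592.4 -125.3  216.6] yaw 0.5 tilt [ 0.001  0.002 -1.   ] w 1.001 F [-0.5 -0.8 -0.1] grip 0.0 j6 -0.34
(648, -2, 220, 22.0) 4 [[31, 14, -1, -0.09], [29, 17, -1, -0.09], [28, 20, -1, -0.09], [25, 21, 0, -0.09]]
```

View pics/c6.png

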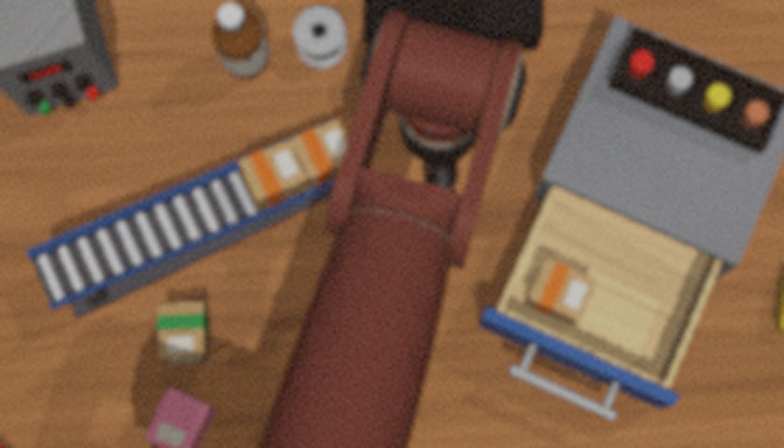

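The oldest carton lies in the drawer at crop (560,287), and the other two slid down to the stop. Picking the second at the same place.

>>> move_arm(
  increments=[31,14,0,-0.09,1,29,17,0,-0.09,1,28,20,0,-0.09,1,25,21,0,-0.09,1,0,0,35,0,1,0,0,35,0,1,0,0,0,0,1],
)

```text
time: 12.37
tool_pos: [0.6409, -0.007, 0.1379]
tool_rot: [-0.006, 0.569, 0.822, -0.004]
contact_force: [-1.6, 0.6, -1.8]
gripper_width: 1.0
grasp_force: 0.0
```

Run:
```python
from h import *
plan([(648,-1,54,22.2)])
```

```text
t 12.4 tcp [640.9  -7.  137.9] yaw 20.7 tilt [-0.014  0.001 -1.   ] w 1.0 F [-1.6  0.6 -1.8] grip 0.0 j6 -0.49
(648, -1, 54, 22.2) 3 [[1, 3, 28, -0.01], [1, 3, 28, -0.01], [1, 3, 28, -0.01]]
```

>>> move_arm(
  increments=[0,0,0,0,1,0,0,0,0,1],
)

```text
time: 12.53
tool_pos: [0.6466, -0.0083, 0.148]
tool_rot: [0.001, 0.569, 0.822, 0.0]
contact_force: [1.0, -0.3, 0.7]
gripper_width: 0.999
grasp_force: 0.0
```

Run:
```python
from h import *
plan([(648,-1,54,22.2)])
```

```text
t 12.5 tcp [646.6  -8.3 148. ] yaw 20.6 tilt [ 0.001 -0.    -1.   ] w 0.999 F [ 1.  -0.3  0.7] grip 0.0 j6 -0.49
(648, -1, 54, 22.2) 3 [[2, 1, 31, -0.01], [2, 2, 32, -0.01], [2, 1, 31, -0.01]]
```

>>> move_arm(
  increments=[3,2,30,-0.02,1,3,2,25,-0.01,1,0,0,20,0,1,0,0,12,0,1,0,0,6,0,1,0,0,0,0,1],
)

```text
time: 13.03
tool_pos: [0.6481, -0.0009, 0.0538]
tool_rot: [0.0, 0.557, 0.831, 0.0]
contact_force: [-0.1, -0.6, -0.1]
gripper_width: 0.998
grasp_force: 0.0
```

>>> move_arm(
  increments=[0,0,0,0,0.5,0,0,0,0,0.4,0,0,0,0,0.2,0,0,0,0,0,0,0,0,0,0],
)

```text
time: 13.45
tool_pos: [0.6491, -0.0006, 0.0554]
tool_rot: [0.001, 0.556, 0.831, 0.001]
contact_force: [-0.7, -0.6, 5.7]
gripper_width: 0.599
grasp_force: 63.1
```

>>> move_arm(
  increments=[-1,0,-10,0,0,-3,0,-20,0,0,-4,0,-30,0,0,0,0,-35,0,0,0,0,-35,0,0,0,0,-30,0,0,0,0,0,0,0],
)

```text
time: 14.03
tool_pos: [0.6544, -0.0081, 0.2226]
tool_rot: [0.006, 0.556, 0.831, 0.003]
contact_force: [1.2, 1.0, -0.4]
gripper_width: 0.598
grasp_force: 63.8
```

Run:
```python
from h import *
plan([(560,-120,220,5),(423,-344,220,-29)])
```

```text
t 14.0 tcp [654.4  -8.1 222.6] yaw 22.4 tilt [ 0.013 -0.002 -1.   ] w 0.598 F [ 1.2  1.  -0.4] grip 63.8 j6 -0.52
(560, -120, 220, 5) 4 [[-17, -32, 1, 0.08], [-19, -32, 0, 0.08], [-22, -29, 1, 0.08], [-24, -27, 1, 0.08]]
(423, -344, 220, -29) 7 [[-31, -22, 0, 0.08], [-32, -19, 0, 0.08], [-33, -17, 0, 0.08], [-35, -14, 0, 0.08], [-36, -11, 0, 0.08], [-37, -8, 0, 0.08], [-37, -5, 0, 0.08]]
```

>>> move_arm(
  increments=[-17,-32,0,0.08,0,-19,-32,0,0.08,0,-22,-29,0,0.08,0,-24,-27,0,0.08,0,-31,-22,0,0.08,0,-32,-19,0,0.08,0,-33,-17,0,0.08,0,-35,-14,0,0.08,0],
)

```text
time: 14.7
tool_pos: [0.4764, -0.2479, 0.2121]
tool_rot: [-0.001, 0.791, 0.612, -0.0]
contact_force: [1.2, -0.2, -1.5]
gripper_width: 0.597
grasp_force: 63.8
```

>>> move_arm(
  increments=[-36,-11,0,0.08,0,-37,-8,0,0.08,0,-37,-5,0,0.09,0,0,0,0,0,0,0,0,0,0,0,0,0,0,0,0],
)

```text
time: 15.2
tool_pos: [0.4195, -0.3431, 0.2123]
tool_rot: [-0.001, 0.86, 0.511, 0.0]
contact_force: [-0.6, 0.0, -1.6]
gripper_width: 0.602
grasp_force: 63.9
```

Run:
```python
from h import *
plan([(423,-345,60,-29)])
```

```text
t 15.2 tcp [ 419.5 -343.1  212.3] yaw -28.6 tilt [-0.001  0.002 -1.   ] w 0.602 F [-0.6  0.  -1.6] grip 63.9 j6 -0.32
(423, -345, 60, -29) 5 [[0, 1, 30, 0.0], [0, 1, 31, 0.0], [0, 0, 30, 0.0], [0, 1, 31, 0.0], [0, 1, 30, 0.0]]
```

>>> move_arm(
  increments=[0,2,32,0,0,0,1,32,0,0,0,1,32,0,0,0,0,25,0,0,0,0,18,0,0,0,0,11,0,0,0,0,6,0,0,0,0,0,0,0],
)

```text
time: 15.87
tool_pos: [0.4234, -0.3443, 0.0561]
tool_rot: [-0.001, 0.859, 0.511, -0.0]
contact_force: [0.9, 0.4, -0.9]
gripper_width: 0.599
grasp_force: 64.0
```

>>> move_arm(
  increments=[0,0,4,0,0,0,0,3,0,0,0,0,0,0,0],
)

```text
time: 16.12
tool_pos: [0.4238, -0.346, 0.051]
tool_rot: [0.001, 0.86, 0.511, 0.0]
contact_force: [0.1, -0.2, -1.3]
gripper_width: 0.597
grasp_force: 64.0
```

>>> move_arm(
  increments=[0,0,3,0,0,0,0,0,0,0],
)

```text
time: 16.28
tool_pos: [0.4235, -0.3459, 0.0475]
tool_rot: [0.0, 0.86, 0.511, 0.0]
contact_force: [1.2, 1.2, -2.3]
gripper_width: 0.598
grasp_force: 64.0
```

>>> move_arm(
  increments=[0,0,3,0,0,0,0,0,0,0],
)

```text
time: 16.45
tool_pos: [0.4243, -0.3468, 0.0458]
tool_rot: [0.002, 0.86, 0.511, 0.0]
contact_force: [0.2, -0.2, 2.0]
gripper_width: 0.598
grasp_force: 65.1
```

>>> move_arm(
  increments=[0,0,0,0,0.7,0,0,0,0,0.8,0,0,-10,0,0.8,0,0,-30,0,0.8,0,0,-35,0,0.8,0,0,-35,0,1,0,0,-35,0,1,0,0,-25,0,1],
)

```text
time: 17.12
tool_pos: [0.4235, -0.346, 0.2182]
tool_rot: [0.001, 0.86, 0.511, 0.0]
contact_force: [0.7, -0.8, -0.1]
gripper_width: 1.0
grasp_force: 0.0
```

Run:
```python
from h import *
plan([(430,-200,220,30)])
f=grab('top'); cv2.imwrite('pics/c7.png',cv2.resize(f['image'][130:290,130:410],None,fx=2.8,fy=2.8,interpolation=cv2.INTER_CUBIC))
```

```text
t 17.1 tcp [ 423.5 -346.   218.2] yaw -28.6 tilt [ 0.002 -0.002 -1.   ] w 1.0 F [ 0.7 -0.8 -0.1] grip 0.0 j6 -0.32
(430, -200, 220, 30) 9 [[15, -7, 0, -0.11], [15, -6, 0, -0.11], [16, -3, -1, -0.11], [16, -2, 0, -0.11], [16, -1, 0, -0.11], [16, 2, 0, -0.11], [16, 3, 0, -0.11], [16, 5, -1, -0.11], [14, 7, 0, -0.11]]
```

View pics/c7.png

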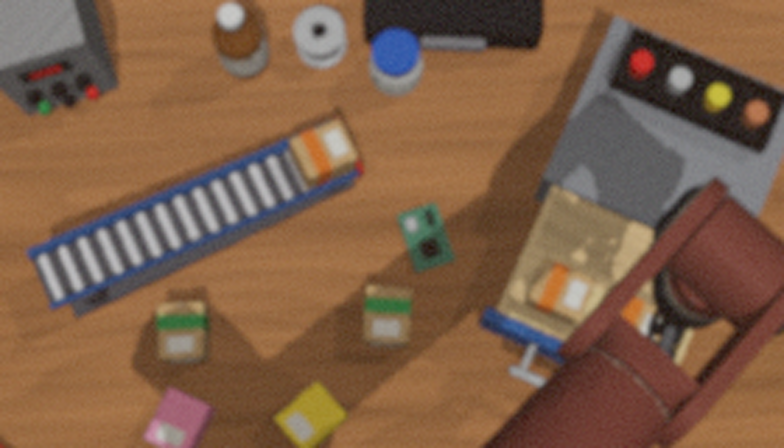

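Old3 alone stands at the stop (crop 325,150), both old cartons are in the drawer, and the greens are unmoved at (182,331) and (387,315). Next is the green at (387,315).

Run:
```python
from h import *
f=grab('top')
c7=lambda x,y:(129.68+x/2.8,129.68+y/2.8)
for P in(((365,288),(412,288),(408,340),(363,338)),((160,304),(207,302),(207,354),(160,356))):
    q=np.array([pt(f,*c7(*p),.052) for p in P]); print(q.mean(0)*1000, np.degrees(np.arctan2(*((q[0]+q[1]-q[2]-q[3])[1::-1]))))
plan([(456,-62,150,84.5)])
```

```text
[454.75576297 -61.28602432  52.        ] -6.951255378780259
[452.16496515 173.43533554  52.        ] -1.7829961502983578
t 17.2 tcp [ 425.1 -347.6  221.1] yaw -28.6 tilt [ 0.007 -0.007 -1.   ] w 0.999 F [0.5 0.2 0.7] grip 0.0 j6 -0.32
(456, -62, 150, 84.5) 18 [[15, -6, 4, -0.11], [15, -5, 4, -0.11], [16, -2, 4, -0.11], [16, -1, 4, -0.11], [16, 1, 4, -0.11], [16, 2, 4, -0.11], [15, 4, 4, -0.11], [15, 6, 4, -0.11], [14, 8, 4, -0.11], [13, 9, 3, -0.11], [12, 10, 4, -0.11], [11, 12, 4, -0.11], [10, 12, 4, -0.11], [8, 14, 4, -0.11], [6, 15, 4, -0.11], [5, 15, 4, -0.11], [3, 16, 4, -0.11], [2, 16, 4, -0.11]]
```

>>> move_arm(
  increments=[15,-6,4,-0.11,1,15,-5,4,-0.11,1,16,-2,4,-0.11,1,16,-1,4,-0.11,1,16,1,4,-0.11,1,16,2,4,-0.11,1,15,4,4,-0.11,1,15,6,4,-0.11,1],
)

```text
time: 17.88
tool_pos: [0.4359, -0.2172, 0.1807]
tool_rot: [-0.002, 0.558, 0.83, -0.0]
contact_force: [0.5, 0.9, -0.2]
gripper_width: 1.002
grasp_force: 0.0
```

>>> move_arm(
  increments=[14,8,4,-0.11,1,13,9,4,-0.11,1,12,10,4,-0.11,1,11,12,4,-0.11,1,10,12,4,-0.11,1,8,14,4,-0.11,1,6,15,4,-0.11,1,5,15,4,-0.11,1],
)

```text
time: 18.55
tool_pos: [0.45, -0.0907, 0.1488]
tool_rot: [-0.001, 0.152, 0.988, 0.0]
contact_force: [-0.6, 0.5, -0.6]
gripper_width: 0.998
grasp_force: 0.0
```

>>> move_arm(
  increments=[3,16,4,-0.11,1,2,16,4,-0.11,1,0,0,0,0,1,0,0,0,0,1],
)

```text
time: 18.88
tool_pos: [0.4533, -0.059, 0.141]
tool_rot: [-0.001, 0.045, 0.999, 0.0]
contact_force: [-0.3, -0.7, -0.3]
gripper_width: 0.995
grasp_force: 0.0
```

Run:
```python
from h import *
plan([(455,-62,20,84)])
```

```text
t 18.9 tcp [453.3 -59.  141. ] yaw 84.8 tilt [-0.003  0.    -1.   ] w 0.995 F [-0.3 -0.7 -0.3] grip 0.0 j6 -1.77
(455, -62, 20, 84) 4 [[-1, -1, 30, 0.0], [0, 0, 31, 0.0], [-1, -1, 30, 0.0], [0, -1, 30, 0.0]]
```

>>> move_arm(
  increments=[-1,-2,32,0,1,-1,-1,32,0,1,0,0,25,0,1,0,0,18,0,1,0,0,9,0,1,0,0,5,0,1,0,0,0,0,1,0,0,0,0,0.6],
)

```text
time: 19.55
tool_pos: [0.4569, -0.0633, 0.0223]
tool_rot: [0.001, 0.045, 0.999, -0.0]
contact_force: [-0.5, -0.4, 0.2]
gripper_width: 0.885
grasp_force: 0.0
```

>>> move_arm(
  increments=[0,0,0,0,0.4,0,0,0,0,0.2,0,0,0,0,0,0,0,0,0,0,0,0,-15,0,0,0,0,-30,0,0,0,0,-40,0,0,0,0,-40,0,0],
)

```text
time: 20.22
tool_pos: [0.4542, -0.0621, 0.1457]
tool_rot: [-0.002, 0.045, 0.999, 0.001]
contact_force: [0.6, 0.2, -1.6]
gripper_width: 0.598
grasp_force: 63.2
```

Run:
```python
from h import *
O=np.array([657.,-24,30]); a=np.radians(112.4); c,s=np.cos(np.radians(8)),np.sin(np.radians(8))
def dk(x,z):
    d=x*c-z*s; return O+[np.cos(a)*d,np.sin(a)*d,x*s+z*c]
# compare with old1 grip (648,-2)
for x in(32,125,190): print(x,dk(x,26))
t=dk(125,26)[:2]
plan([(*t,220,22.4),(*t,85,22.4)])
```

```text
32 [646.30332497   1.95207888  60.20050902]
125 [611.20867519  87.0980815   73.14360741]
190 [586.68015652 146.60872848  82.18985897]
t 20.2 tcp [454.2 -62.1 145.7] yaw 84.9 tilt [-0.004  0.001 -1.   ] w 0.598 F [ 0.6  0.2 -1.6] grip 63.2 j6 -1.78
(np.float64(611.2086751896016), np.float64(87.09808149556102), 220, 22.4) 10 [[-14, 16, -7, 0.11], [-13, 18, -8, 0.11], [-10, 19, -7, 0.11], [-8, 20, -8, 0.11], [-6, 21, -7, 0.11], [-4, 21, -8, 0.11], [-1, 22, -7, 0.11], [1, 22, -7, 0.11], [3, 21, -8, 0.11], [6, 21, -7, 0.11]]
(np.float64(611.2086751896016), np.float64(87.09808149556102), 85, 22.4) 4 [[0, 0, 34, -0.0], [0, 0, 33, -0.0], [0, 0, 34, -0.0], [0, 0, 34, -0.0]]
```

>>> move_arm(
  increments=[-14,16,-7,0.11,0,-13,18,-8,0.11,0,-10,19,-7,0.11,0,-8,20,-8,0.11,0,-6,21,-7,0.11,0,-4,21,-8,0.11,0,-1,22,-7,0.11,0,1,22,-7,0.11,0],
)

```text
time: 20.88
tool_pos: [0.5818, 0.0581, 0.2045]
tool_rot: [-0.001, 0.468, 0.883, -0.0]
contact_force: [0.3, -0.5, -3.4]
gripper_width: 0.599
grasp_force: 63.4
```

>>> move_arm(
  increments=[3,21,-8,0.11,0,6,21,-7,0.1,0,0,0,0,0,0,0,0,0,0,0,0,0,0,0,0],
)

```text
time: 21.3
tool_pos: [0.6122, 0.0865, 0.2189]
tool_rot: [-0.001, 0.556, 0.831, -0.001]
contact_force: [0.5, -0.9, -2.7]
gripper_width: 0.595
grasp_force: 63.8
```

Run:
```python
from h import *
plan([(612,87,82,22.4)])
```

```text
t 21.3 tcp [612.2  86.5 218.9] yaw 22.5 tilt [-0.003 -0.    -1.   ] w 0.595 F [ 0.5 -0.9 -2.7] grip 63.8 j6 -0.37
(612, 87, 82, 22.4) 4 [[0, 0, 34, 0.0], [0, 0, 34, 0.0], [0, 0, 35, 0.0], [1, 0, 34, 0.0]]
```

>>> move_arm(
  increments=[0,0,32,0,0,0,0,32,0,0,0,0,28,0,0,0,0,20,0,0,0,0,14,0,0,0,0,9,0,0,0,0,0,0,0,0,0,0,0,0],
)

```text
time: 21.97
tool_pos: [0.6134, 0.0864, 0.0859]
tool_rot: [0.0, 0.556, 0.831, 0.0]
contact_force: [0.6, -0.0, -1.4]
gripper_width: 0.6
grasp_force: 63.8
```

>>> move_arm(
  increments=[0,0,4,0,0,0,0,2,0,0,0,0,0,0,0],
)

```text
time: 22.22
tool_pos: [0.6136, 0.0867, 0.08]
tool_rot: [0.0, 0.556, 0.831, 0.0]
contact_force: [-0.4, 0.4, -1.9]
gripper_width: 0.594
grasp_force: 63.8
```

>>> move_arm(
  increments=[0,0,3,0,0,0,0,0,0,0],
)

```text
time: 22.38
tool_pos: [0.6131, 0.0867, 0.0762]
tool_rot: [-0.0, 0.556, 0.831, -0.0]
contact_force: [-0.0, -0.4, -2.8]
gripper_width: 0.595
grasp_force: 63.8
```

>>> move_arm(
  increments=[0,0,3,0,0,0,0,0,0,0],
)

```text
time: 22.55
tool_pos: [0.6136, 0.0867, 0.0737]
tool_rot: [0.0, 0.556, 0.831, 0.0]
contact_force: [-0.8, -0.3, -1.2]
gripper_width: 0.596
grasp_force: 64.2
```

>>> move_arm(
  increments=[0,0,0,0,0.65,0,0,0,0,0.72,0,0,0,0,0.9,0,0,-15,0,1,0,0,-30,0,1,0,0,-40,0,1,0,0,-40,0,1,0,0,0,0,1],
)

```text
time: 23.22
tool_pos: [0.6182, 0.0869, 0.2097]
tool_rot: [0.007, 0.556, 0.831, 0.005]
contact_force: [1.6, 0.9, 1.8]
gripper_width: 1.0
grasp_force: 0.0
```

Run:
```python
from h import *
f=grab('top'); cv2.imwrite('pics/c8.png',cv2.resize(f['image'][150:290,130:290],None,fx=4,fy=4,interpolation=cv2.INTER_CUBIC))
plan([(453,175,150,88.2)])
```

```text
t 23.3 tcp [616.8  86.8 205.8] yaw 22.4 tilt [ 0.013  0.    -1.   ] w 0.996 F [ 0.2 -0.5  0.1] grip 0.0 j6 -0.37
(453, 175, 150, 88.2) 10 [[14, -12, 6, -0.11], [16, -10, 5, -0.11], [17, -8, 6, -0.11], [17, -7, 5, -0.11], [18, -4, 6, -0.11], [19, -3, 5, -0.11], [18, 0, 6, -0.11], [19, 1, 6, -0.11], [18, 4, 5, -0.11], [18, 5, 6, -0.11]]
```

View pics/c8.png

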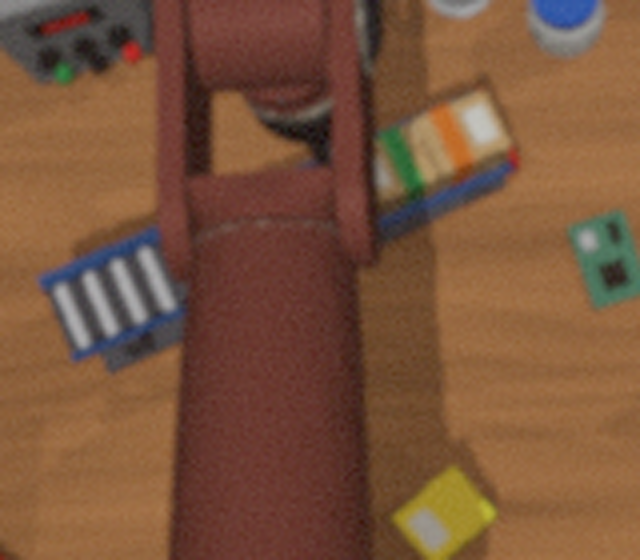

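The first green one slid down tight behind old3 (crop 405,160). The arm hides the second green, so I'll step aside and look again before grasping.

>>> move_arm(
  increments=[0,-20,0,-0.11,1,0,-20,0,-0.11,1,-5,-20,0,-0.11,1,-10,-20,0,-0.11,1,-10,-20,0,-0.11,1,-10,-20,0,-0.11,1,-10,-10,0,-0.11,1,0,0,0,-0.11,1],
)

```text
time: 23.93
tool_pos: [0.5486, -0.0263, 0.1972]
tool_rot: [-0.001, 0.148, 0.989, -0.0]
contact_force: [-0.6, -0.4, -1.2]
gripper_width: 1.002
grasp_force: 0.0
```

Run:
```python
from h import *
f=grab('top'); cv2.imwrite('pics/c9.png',cv2.resize(f['image'][150:290,130:290],None,fx=4,fy=4,interpolation=cv2.INTER_CUBIC))
plan([(453,175,150,88.2)])
```

```text
t 24.0 tcp [548.5 -25.3 197.1] yaw 73.2 tilt [-0.002  0.    -1.   ] w 0.997 F [ 0.2  0.1 -0.6] grip 0.0 j6 -1.46
(453, 175, 150, 88.2) 6 [[25, 27, 8, -0.04], [24, 29, 8, -0.04], [22, 29, 8, -0.04], [22, 30, 7, -0.04], [20, 31, 8, -0.04], [19, 32, 8, -0.04]]
```

View pics/c9.png

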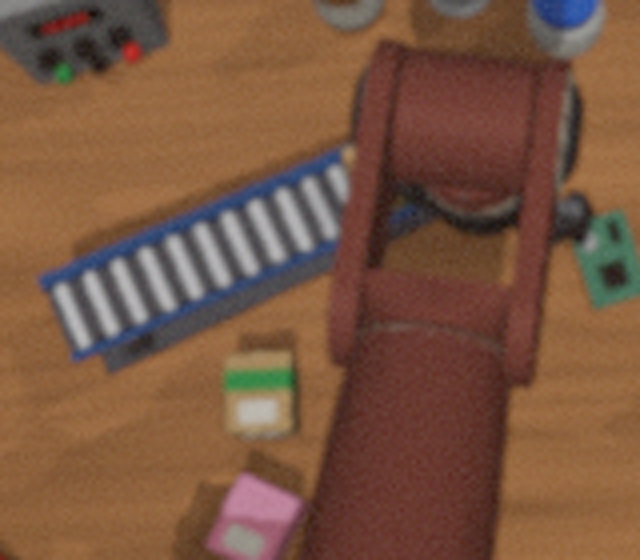

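The green is unmoved at crop (260,392). Approaching it.

>>> move_arm(
  increments=[25,27,8,-0.04,1,24,29,8,-0.04,1,22,29,8,-0.04,1,22,30,8,-0.04,1,20,31,8,-0.04,1,19,32,8,-0.05,1,0,0,0,0,1,0,0,0,0,1],
)

```text
time: 24.65
tool_pos: [0.4531, 0.1785, 0.1488]
tool_rot: [-0.001, 0.024, 1.0, -0.0]
contact_force: [0.5, -0.0, 0.1]
gripper_width: 0.999
grasp_force: 0.0
```

Run:
```python
from h import *
plan([(453,175,20,88.2)])
```

```text
t 24.6 tcp [453.1 178.5 148.8] yaw 87.3 tilt [-0.002 -0.001 -1.   ] w 0.999 F [ 0.5 -0.   0.1] grip 0.0 j6 -1.3
(453, 175, 20, 88.2) 4 [[0, -1, 32, -0.0], [0, -1, 32, -0.0], [0, -1, 33, -0.0], [0, 0, 32, -0.0]]
```

>>> move_arm(
  increments=[0,-2,35,-0.02,1,0,-1,35,0,1,0,0,28,0,1,0,0,18,0,1,0,0,8,0,1,0,0,4,0,1,0,0,0,0,1,0,0,0,0,0.6],
)

```text
time: 25.32
tool_pos: [0.4561, 0.174, 0.0237]
tool_rot: [0.001, 0.015, 1.0, 0.0]
contact_force: [0.7, 0.2, -0.4]
gripper_width: 0.88
grasp_force: 0.0
```

>>> move_arm(
  increments=[0,0,0,0,0.4,0,0,0,0,0.2,0,0,0,0,0,0,0,0,0,0,0,0,-15,0,0,0,0,-30,0,0,0,0,-40,0,0,0,0,-40,0,0],
)

```text
time: 25.98
tool_pos: [0.4528, 0.1738, 0.1468]
tool_rot: [-0.002, 0.015, 1.0, -0.0]
contact_force: [1.2, -0.4, -2.9]
gripper_width: 0.598
grasp_force: 63.0
```

Run:
```python
from h import *
plan([(587,147,220,22.4)])
```

```text
t 26.0 tcp [452.8 173.8 146.8] yaw 88.3 tilt [-0.004 -0.001 -1.   ] w 0.598 F [ 1.2 -0.4 -2.9] grip 63.0 j6 -1.33
(587, 147, 220, 22.4) 11 [[-12, -2, -7, 0.1], [-13, -1, -6, 0.1], [-12, 0, -7, 0.1], [-12, 2, -7, 0.1], [-12, 3, -6, 0.1], [-12, 4, -7, 0.1], [-12, 5, -7, 0.1], [-10, 7, -6, 0.1], [-10, 7, -7, 0.1], [-9, 8, -7, 0.1], [-9, 10, -6, 0.1]]
```

>>> move_arm(
  increments=[-12,-2,-9,0.1,0,-13,-1,-9,0.1,0,-12,0,-9,0.1,0,-12,2,-9,0.1,0,-12,3,-9,0.1,0,-12,4,-9,0.1,0,-12,5,-9,0.1,0,-10,7,-9,0.1,0],
)

```text
time: 26.65
tool_pos: [0.5523, 0.1547, 0.2187]
tool_rot: [-0.001, 0.405, 0.914, -0.001]
contact_force: [-0.3, 0.1, -2.1]
gripper_width: 0.594
grasp_force: 63.0
```

>>> move_arm(
  increments=[-10,7,0,0.1,0,-9,8,0,0.1,0,-9,10,0,0.14,0,0,0,0,0,0,0,0,0,0,0,0,0,0,0,0],
)

```text
time: 27.15
tool_pos: [0.5884, 0.1475, 0.2185]
tool_rot: [-0.001, 0.545, 0.839, -0.001]
contact_force: [-0.0, 0.5, -1.6]
gripper_width: 0.598
grasp_force: 63.2
```

Run:
```python
from h import *
plan([(588,147,92,22.4)])
```

```text
t 27.1 tcp [588.4 147.5 218.5] yaw 24.0 tilt [-0.002 -0.    -1.   ] w 0.598 F [-0.   0.5 -1.6] grip 63.2 j6 -0.3
(588, 147, 92, 22.4) 4 [[0, 0, 32, 0.01], [0, 0, 31, 0.01], [0, 0, 32, 0.01], [0, -1, 31, 0.01]]
```

>>> move_arm(
  increments=[0,0,35,0.03,0,0,0,35,0,0,0,0,25,0,0,0,0,18,0,0,0,0,10,0,0,0,0,5,0,0,0,0,0,0,0,0,0,0,0,0],
)

```text
time: 27.82
tool_pos: [0.59, 0.1476, 0.0927]
tool_rot: [0.001, 0.558, 0.83, 0.001]
contact_force: [-0.0, -0.1, -1.4]
gripper_width: 0.598
grasp_force: 63.3
```

>>> move_arm(
  increments=[0,0,4,0,0,0,0,0,0,0,0,0,0,0,0],
)

```text
time: 28.07
tool_pos: [0.5898, 0.1474, 0.0882]
tool_rot: [0.001, 0.558, 0.83, 0.0]
contact_force: [-0.3, 0.4, -1.9]
gripper_width: 0.594
grasp_force: 63.3
```

>>> move_arm(
  increments=[0,0,3,0,0,0,0,2,0,0,0,0,0,0,0],
)

```text
time: 28.32
tool_pos: [0.5903, 0.1473, 0.0834]
tool_rot: [0.001, 0.558, 0.83, 0.001]
contact_force: [0.2, 0.0, 1.5]
gripper_width: 0.598
grasp_force: 64.3
```

>>> move_arm(
  increments=[0,0,0,0,0.65,0,0,0,0,0.72,0,0,0,0,0.9,0,0,-15,0,1,0,0,-30,0,1,0,0,-35,0,1,0,0,-35,0,1,0,0,0,0,1],
)

```text
time: 28.98
tool_pos: [0.5935, 0.148, 0.2067]
tool_rot: [0.005, 0.558, 0.83, 0.005]
contact_force: [0.8, -0.4, 1.6]
gripper_width: 1.0
grasp_force: 0.0
```

Run:
```python
from h import *
plan([(520,-60,230,0),(400,-230,230,-29),(320,-236,180,-29)])
```

```text
t 29.0 tcp [593.5 148.  206.7] yaw 22.1 tilt [ 0.014  0.002 -1.   ] w 1.0 F [ 0.8 -0.4  1.6] grip 0.0 j6 -0.26
(520, -60, 230, 0) 6 [[-28, -24, -4, 0.06], [-28, -23, -4, 0.06], [-31, -21, -4, 0.06], [-31, -19, -4, 0.06], [-33, -17, -3, 0.06], [-33, -15, -4, 0.06]]
(400, -230, 230, -29) 6 [[-28, -21, 0, 0.09], [-29, -18, 0, 0.09], [-32, -16, 0, 0.09], [-32, -12, 0, 0.09], [-33, -10, 0, 0.09], [-34, -7, 0, 0.09]]
(320, -236, 180, -29) 3 [[-15, -22, 17, -0.0], [-15, -22, 16, -0.0], [-15, -22, 17, -0.0]]
```

>>> move_arm(
  increments=[-28,-24,-4,0.06,1,-28,-23,-4,0.06,1,-31,-21,-4,0.06,1,-31,-19,-4,0.06,1,-33,-17,-3,0.06,1,-33,-15,-4,0.06,1,-28,-21,0,0.09,0.8,-29,-18,0,0.09,0.6],
)

```text
time: 29.65
tool_pos: [0.4754, -0.1183, 0.2205]
tool_rot: [0.0, 0.761, 0.649, 0.0]
contact_force: [0.1, -0.6, 0.2]
gripper_width: 0.75
grasp_force: 0.0
```

>>> move_arm(
  increments=[-32,-16,0,0.09,0.3,-32,-12,0,0.09,0.3,-33,-10,0,0.09,0.3,-34,-7,0,0.09,0.3,0,0,0,0,0.3,0,0,0,0,0.3,0,0,0,0,0.3],
)

```text
time: 30.23
tool_pos: [0.3956, -0.2299, 0.2202]
tool_rot: [-0.0, 0.864, 0.504, 0.0]
contact_force: [0.4, 1.3, -0.5]
gripper_width: 0.299
grasp_force: 0.0
```

Run:
```python
from h import *
f=grab('top'); cv2.imwrite('pics/c10.png',f['image'][120:290,120:420].repeat(2,0).repeat(2,1))
plan([(350,-250,150,-28.8),(350,-250,53,-28.8)])
```

```text
t 30.3 tcp [ 395.8 -229.5  220.1] yaw -29.4 tilt [ 0.     0.001 -1.   ] w 0.299 F [ 0.3 -0.1 -0.2] grip 0.0 j6 -0.18
(350, -250, 150, -28.8) 3 [[-13, -10, 23, -0.0], [-14, -10, 24, -0.0], [-13, -10, 23, -0.0]]
(350, -250, 53, -28.8) 3 [[0, 0, 32, -0.0], [0, 0, 33, -0.0], [0, 0, 32, -0.0]]
```

View pics/c10.png

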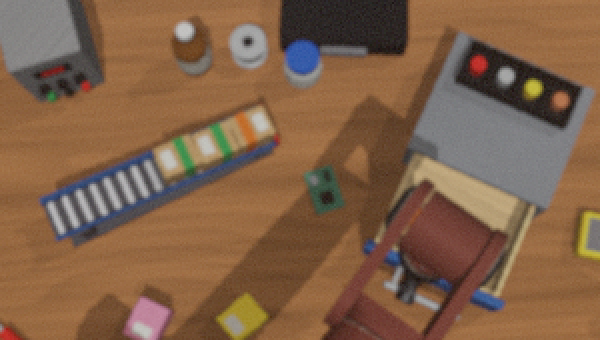

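The lane is right: orange at the front (250,125), then the two greens in line at (215,140) and (178,155), with none left on the bench. Now shutting the drawer.

>>> move_arm(
  increments=[-13,-10,23,0,0.3,-14,-10,24,0,0.3,-13,-10,23,0,0.3,0,0,20,0,0.3,0,0,0,0,0.3,0,0,0,0,0.3],
)

```text
time: 30.78
tool_pos: [0.3498, -0.2488, 0.1295]
tool_rot: [-0.001, 0.863, 0.505, -0.0]
contact_force: [-0.0, 0.5, 0.4]
gripper_width: 0.302
grasp_force: 0.0
```

Run:
```python
from h import *
plan([(350,-250,53,-28.8)])
```

```text
t 30.8 tcp [ 349.8 -248.8  129.5] yaw -29.3 tilt [-0.002  0.002 -1.   ] w 0.302 F [-0.   0.5  0.4] grip 0.0 j6 -0.28
(350, -250, 53, -28.8) 3 [[0, 0, 25, -0.0], [-1, 1, 26, -0.0], [0, 0, 25, -0.0]]
```

>>> move_arm(
  increments=[0,1,25,0,0.3,0,0,20,0,0.3,0,0,15,0,0.3,0,0,10,0,0.3,0,0,6,0,0.3,0,0,0,0,0.3],
)

```text
time: 31.28
tool_pos: [0.351, -0.2504, 0.0543]
tool_rot: [-0.0, 0.863, 0.505, -0.0]
contact_force: [0.4, 0.3, -0.1]
gripper_width: 0.299
grasp_force: 0.0
```

>>> move_arm(
  increments=[0,0,0,0,0,0,0,0,0,0,0,0,0,0,0,0,0,0,0,0],
)

```text
time: 31.62
tool_pos: [0.3543, -0.2529, 0.0563]
tool_rot: [0.005, 0.864, 0.504, 0.003]
contact_force: [12.1, -5.1, -10.3]
gripper_width: 0.099
grasp_force: 58.4
```

>>> move_arm(
  increments=[0,6,0,0,0,0,12,0,0,0,0,18,0,0,0,0,20,0,0,0,0,20,0,0,0,0,20,0,0,0,0,16,0,0,0,0,12,0,0,0],
)

```text
time: 32.28
tool_pos: [0.4615, -0.3114, 0.0562]
tool_rot: [-0.0, 0.864, 0.504, 0.002]
contact_force: [1.7, 7.6, 5.1]
gripper_width: 0.102
grasp_force: 60.2
```

>>> move_arm(
  increments=[0,8,0,0,0,0,6,0,0,0,0,4,0,0,0,0,0,0,0,0],
)

```text
time: 32.62
tool_pos: [0.4771, -0.32, 0.0562]
tool_rot: [0.0, 0.863, 0.504, 0.002]
contact_force: [4.1, 6.1, 2.7]
gripper_width: 0.1
grasp_force: 59.9
```

>>> move_arm(
  increments=[0,3,0,0,0,0,0,0,0,0],
)

```text
time: 32.78
tool_pos: [0.4793, -0.3212, 0.0562]
tool_rot: [0.0, 0.864, 0.504, 0.002]
contact_force: [4.6, 6.2, 2.1]
gripper_width: 0.102
grasp_force: 59.9
```

>>> move_arm(
  increments=[0,3,0,0,0,0,0,0,0,0],
)

```text
time: 32.95
tool_pos: [0.4819, -0.3226, 0.0562]
tool_rot: [0.0, 0.863, 0.504, 0.002]
contact_force: [5.5, 6.4, 2.0]
gripper_width: 0.104
grasp_force: 59.9
```

>>> move_arm(
  increments=[0,2,0,0,0,0,0,0,0,0],
)

```text
time: 33.12
tool_pos: [0.4834, -0.3235, 0.0562]
tool_rot: [0.0, 0.864, 0.504, 0.002]
contact_force: [3.6, 6.7, 3.0]
gripper_width: 0.102
grasp_force: 59.9
```

>>> move_arm(
  increments=[0,2,0,0,0,0,0,0,0,0],
)

```text
time: 33.28
tool_pos: [0.4852, -0.3244, 0.0562]
tool_rot: [0.0, 0.864, 0.504, 0.002]
contact_force: [3.9, 6.4, 2.2]
gripper_width: 0.102
grasp_force: 59.9
```

>>> move_arm(
  increments=[0,2,0,0,0,0,0,0,0,0],
)

```text
time: 33.45
tool_pos: [0.4869, -0.3254, 0.0562]
tool_rot: [-0.0, 0.863, 0.504, 0.002]
contact_force: [3.8, 6.8, 3.0]
gripper_width: 0.104
grasp_force: 59.9
```

>>> move_arm(
  increments=[0,2,0,0,0,0,0,0,0,0],
)

```text
time: 33.62
tool_pos: [0.4887, -0.3263, 0.0562]
tool_rot: [0.0, 0.863, 0.504, 0.002]
contact_force: [4.3, 7.1, 3.0]
gripper_width: 0.103
grasp_force: 59.9
```

No resistance yet: the drawer seems to have stood slightly open at the start, since the pull met its end after 148 of 157 mm. Pushing on until it stops.

>>> move_arm(
  increments=[0,2,0,0,0,0,0,0,0,0],
)

```text
time: 33.78
tool_pos: [0.4904, -0.3273, 0.0562]
tool_rot: [0.0, 0.864, 0.504, 0.002]
contact_force: [4.4, 6.9, 2.9]
gripper_width: 0.102
grasp_force: 59.9
```

>>> move_arm(
  increments=[0,2,0,0,0,0,0,0,0,0],
)

```text
time: 33.95
tool_pos: [0.4922, -0.3282, 0.0562]
tool_rot: [-0.0, 0.863, 0.504, 0.002]
contact_force: [3.3, 6.4, 2.4]
gripper_width: 0.101
grasp_force: 59.9
```

>>> move_arm(
  increments=[0,1,0,0,0,0,0,0,0,0],
)

```text
time: 34.12
tool_pos: [0.4926, -0.3284, 0.0561]
tool_rot: [-0.001, 0.863, 0.504, 0.002]
contact_force: [2.3, 6.8, 4.8]
gripper_width: 0.101
grasp_force: 60.1
```

>>> move_arm(
  increments=[0,2,0,0,0,0,0,0,0,0],
)

```text
time: 34.28
tool_pos: [0.4926, -0.3284, 0.0561]
tool_rot: [-0.003, 0.863, 0.505, 0.0]
contact_force: [-4.8, 11.6, 10.0]
gripper_width: 0.103
grasp_force: 60.8
```

>>> move_arm(
  increments=[0,2,0,0,0,0,0,0,0,0,0,0,0,0,0],
)

```text
time: 34.53
tool_pos: [0.4926, -0.3284, 0.0561]
tool_rot: [-0.006, 0.863, 0.505, -0.001]
contact_force: [-11.6, 15.4, 15.6]
gripper_width: 0.102
grasp_force: 61.4
```

It's hard against its stop. Releasing and rising.

>>> move_arm(
  increments=[0,0,0,0,0.25,0,0,0,0,0.27,0,-2,0,0,0.27,0,0,-20,0,0.27,0,0,-30,0,0.27,0,0,-40,0,0.3,0,0,-40,0,0.3,0,0,-20,0,0.5],
)

```text
time: 35.2
tool_pos: [0.4942, -0.3327, 0.2109]
tool_rot: [0.004, 0.864, 0.504, 0.001]
contact_force: [0.4, -0.6, 0.5]
gripper_width: 0.427
grasp_force: 0.0
```

>>> move_arm(
  increments=[35,-20,0,0,0.5,35,-20,0,0,0.5,35,-20,0,0,0.5,35,-10,0,0,0.5,35,-10,0,0,0.5,35,-10,0,0,0.5,0,0,0,0,0.5,0,0,0,0,0.5],
)

```text
time: 35.87
tool_pos: [0.5178, -0.1025, 0.2048]
tool_rot: [0.001, 0.863, 0.506, 0.0]
contact_force: [-0.0, -0.1, -0.4]
gripper_width: 0.497
grasp_force: 0.0
```

Run:
```python
from h import *
plan([])
f=grab('top'); cv2.imwrite('pics/c11.png',cv2.resize(f['image'][120:290,130:430],None,fx=2.6,fy=2.6,interpolation=cv2.INTER_CUBIC))
```

```text
t 35.9 tcp [ 517.8 -102.5  204.8] yaw -29.3 tilt [ 0.001 -0.001 -1.   ] w 0.497 F [-0.  -0.1 -0.4] grip 0.0 j6 0.17
```

View pics/c11.png

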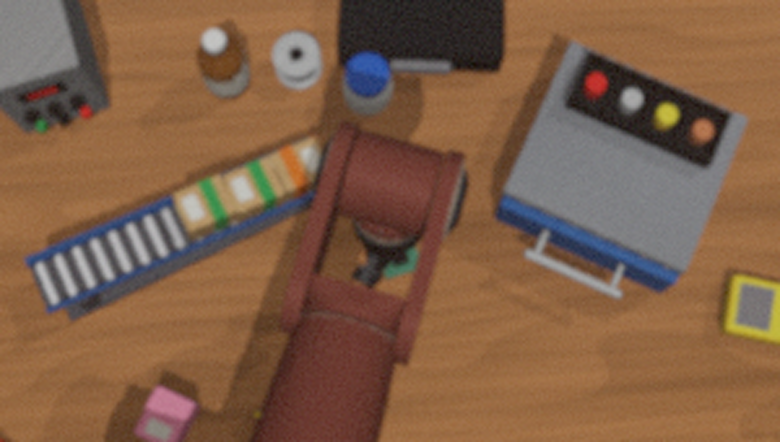

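The drawer is shut with no gap left (crop 590,240). The lane holds orange, green, green in line, and the other things stand where they were.

```bash
python3 -c "
from plant import manip
print(manip.job_done())"
```

```text
the job is handed in; nothing more can be done
None
```

The job is done and handed in at about 36 s: the two oldest orange-banded cartons are in the shut drawer, front one first, and both green-banded cartons present are in line behind the one that stays.

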